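Gauge the paddle blank and hold the dial gauge up to read

ROBOT

A 6-joint arm with a two-finger parallel gripper is mounted at the origin on the work surface. World frame = base frame: x ahead of the robot, y to its left, z up, the work surface at z = 0. Lengths are in mm, angles in rad, forces in N, time in s.
With the tool pointing down it reaches from about 400 to 925 mm from the base axis. Payload 12.5 kg.
Tool frame: the origin (TCP) lies midway between the tips of the shut fingers; the grasp point (between the pads) lies 19 mm behind it; z points along the fingers, y is the line along which they close (so a half turn about z gives the same grasp; the last joint's range is limited). The gripper opens to 95 mm and grips with 3 to 60 N. Pads are 20 mm wide; open, the fingers measure 119 mm over their backs; the gripper's body (75 mm by 180 mm) begins 59 mm behind the grasp point.
Start: joints at [-1.23, 0.491, 1.559, -0, 1.092, -0.106], TCP at [270.075, -563.654, 214.661] pointing down, gripper open.
Joint ranges: [-3.1, 3.1], [-0.84, 2.19], [0.05, 2.79], [-1.13, 4.28], [0.06, 2.93], [-2.69, 2.69]. Speed limits (rad/s): [2.22, 2.22, 2.79, 3.14, 3.14, 3.14].

INTERFACE

Orientations are given as [roll, pitch, yaw] about the fixed x, y, z axes, in that order (R = Rz(yaw) Ry(pitch) Rx(roll)).
In Python, from cell import env gives the robot as it stands.
- The arm moves only by the tool carry_out, never from a script. Its argument "series" is a list of rows, each a list of 4 numbers: the shift along the world's x, y, z normalised to -1 to 1, where 1 is 5 cm, then the turn about the world's z normalised to -1 to 1, where 1 is 6 degrees. In form: [[x, y, z, turn], ...]. A call has exactly 5 rows; each row shifts and turns the commanded pose from where the row before left it; what a row does not reach is not made up. A row lasts 1/10 s, in which the tool goes at most 50 mm and 8.59 degrees, less where a joint would pass 70% of its speed; a pose out of reach is approached as far as the arm can. A call with a number of a shift or a turn outside -1 to 1 is refused whole. A call with a gripper value outside its range is refused whole. "fingers" is the closure, from -1 (fully open) to 1 (shut), set as the call begins (left out, the last holds). The fingers move at their own pace and stop on an object; the grip force is fixed at half the most. Time passes only in rows, so rows that do not move let the fingers close, or fill a call up. It gives the time, the measured TCP pose, the force, the opening and the grip force at its end, in the units of the state.
- env.state(): the state, without advancing time (a new reading comes with each control period).
- env.read_camera(name): name is "scene" or "top"; returns the picture (400x640x3 uint8, red, green, blue); there is no depth.
- env.calibration(name): a dict with "K" (3x3 intrinsics, pixels), "pose" (4x4, takes a point from camera to world coordinates). Camera axes: x right, y down, z forward; pixel columns grow to the right and rows downward; lengths in mm; the calibration is good to about 2 mm. A picture is of the moment at which its call begins. calibration takes no time and is no camera call.
- env.job_done(): hands the job in; it is judged then, once.
Trained networks look in the newest picture that a camera, given by its name, has taken for a name from the list of things; names that differ only in an ending like _2 or _b are one class to them, and where a whole thing is asked for, a point or a joint stands for the part that bears it (a point fixed in the world has none). Each returns a list of dicts, best first, with "conf" (0 to 1); they miss things now and then, are a little off and sometimes report something else, mostly with a low value. They report only what shows in the picture. A call takes as long as a camera call. They do not tell look-alikes from the thing itself.
- env.look_for(camera, label): "position" ([row, column] as shares, 0 to 1, of the picture: columns of its width, rows of its height, amid what is visible of it).
The state is a dict: "t": time; "joints": joint angles; "qvel": joint speeds; "tau": joint torques, N m; "eef_pos": TCP position; "tcp_rot": TCP orientation; "ft_force": force on the tool from outside, world axes, zero at the start; "moment": the same for the moment, N m; "opening": opening from 0.0 (shut) to 1.0 (fully open); "grip_force": force on a finger pad.
Only numpy, scipy, OpenCV 4.12 (cv2) and the standard library are available. Lean on these libraries where they do the work, as an engineer would, in place of code of your own. Each camera call takes 0.05 s, during which the arm holds its last target. There are 200 camera calls.

TASK

Take the wooden dial gauge off its stand by the middle of its bar and, keeping it level, set its spring foot down on the dark round plug in the broad end of the paddle blank for about a second, then likewise on the plug in the narrow end; each time let the plunger sink in a little (about 6 mm), never all the way. Then lift the gauge up so that its foot is about 15 cm above the bench and finish while still holding it there, steady and level with the dial facing up. Leave the mallet, block plane and glue jar where they are.

Things in the scene. Friction and masses are not known exactly. Their poses are not given: they have to be found in the camera images.
- gauge: Loose dial gauge, 0.2 to 0.36 kg: pale wooden bar 166 (x) x 24 (y) x 28 (z) mm, origin at the centre of its underside. Steel dial 50 mm wide, 14 mm high on top at x = -56; brass guide 13 mm wide under x = +66, down to z = -34, its cap 20 mm wide, 12 mm high on top. Grip across y near the middle (x -25 to 50 is free), where it balances within 8 mm. Starts level on the stand, foot at 15 mm.
- foot (a point): Lowest point of the plunger's round steel foot (ball 10 mm across, stem 8 mm). With the plunger out it is at x = 66, y = 0, z = -60 mm in the gauge's frame.
- plunger (a joint): How far the plunger is pressed up into the gauge, m: 0 fully out, 0.014 at its stop. Its spring pushes out with about 0.7 N at first, rising 0.35 N per mm to about 5.5 N at the stop; it springs back by itself.
- stand: Fixed dark wooden stand, origin under its centre. Foot board 104 (x) x 70 (y) x 10 mm; two uprights 10 mm thick, 50 mm wide, at x = +42 and -42 carry the bar's underside at 75 mm in notches 28 mm wide with cheeks up to 84 mm; open between them down to the foot board. The gauge lies along its x, plunger beyond the +x upright.
- blank: Fixed pale paddle blank on a riser, flat top 45 mm above the bench, 300 mm long: the broad blade, 120 x 90 mm, is at +x and the narrow shaft, 42 mm wide, at -x. Between dark bench dogs (20 mm pegs, 50 mm high) at x = +161 and -161 mm. Origin: under its middle, on the bench.
- plug_broad (a point): Centre of the top of the dark wooden plug (16 mm across, flush with the blank's top, 45 mm above the bench) in the broad blade, 75 mm from the blank's middle.
- plug_narrow (a point): Centre of the top of the identical plug in the narrow shaft, 75 mm from the blank's middle the other way, 45 mm above the bench.
- mallet: Bystander: wooden mallet lying on the bench, head 60 x 90 x 70 mm, handle 26 mm thick reaching 140 mm to its -x. Origin on the bench.
- plane: Bystander: small steel block plane, 150 x 46 mm, 50 mm high. Origin: centre of its underside.
- glue: Bystander: amber glass glue jar, 60 mm across, 100 mm high. Origin: centre of its underside.
There are look-alikes about, which are no part of the job. What is shaped like the stand but green or pink is not meant. Leave any green look-alike of the gauge alone.

How it is judged (in metres and radians):
On the way, in this order (a step that is already met when the one before it is completed fails the run):
1. gauge lifted clear of the stand, held level (height (world z) of gauge above 0.095 m and contact force between gauge and stand below 0.05 N and contact force between gauge and the fingers above 1 N and angle between gauge's own z axis and vertical below 0.17 rad), for 0.2 s.
2. foot pressed on the plug in the broad end, gauge level and held (horizontal distance between foot and plug_broad below 0.008 m and value of joint plunger above 0.0015 m and contact force between gauge and blank above 0.4 N and contact force between gauge and the fingers above 1 N and angle between gauge's own z axis and vertical below 0.17 rad), for 0.4 s.
3. foot pressed on the plug in the narrow end, gauge level and held (horizontal distance between foot and plug_narrow below 0.008 m and value of joint plunger above 0.0015 m and contact force between gauge and blank above 0.4 N and contact force between gauge and the fingers above 1 N and angle between gauge's own z axis and vertical below 0.17 rad), for 0.4 s.
At the end, for the whole second after the job is handed in: The fingers alone hold the gauge in the air: its foot 12 to 19 cm above the bench, the plunger fully out, the bar level within 0.12 rad (7 degrees) with the dial up, slower than 3 cm/s and 0.15 rad/s (height (world z) of foot between 0.12 and 0.19 m and angle between gauge's own z axis and vertical below 0.12 rad and linear speed of gauge below 0.03 m/s and angular speed of gauge below 0.15 rad/s and contact force between gauge and the fingers above 1 N and value of joint plunger below 0.001 m and contact force between gauge and blank below 0.05 N and contact force between gauge and stand below 0.05 N and contact force between gauge and glue below 0.05 N and contact force between gauge and mallet below 0.05 N); the arm keeps its last pose, push and grip.
It fails at once if the plunger is driven to its stop (value of joint plunger above 0.0132 m).
It fails at once if the gauge is tipped far over (angle between gauge's own z axis and vertical above 0.4 rad).
It fails at once if a bystander is moved (distance of any of mallet, plane, glue from where it was at the start of the episode above 0.02 m).
It also fails if it takes over 58 s, if anything falls off the work surface, if the arm or the gripper's body presses on something with over 40 N, if the wrist force passes 120 N, or if a joint passes its speed limit or range.

## Working session

There is one attempt and no reset: what is moved stays moved. The work goes in short steps, Python scripts to look and compute and a tool call to move; the robot and the scene stay as the last step left them, time stands still between calls to the robot, and variables do not carry over. Pictures are saved under pics/ and viewed, at most 10 in all, crops included, and the job is handed in when it is done.

Besides the shell and the picture viewer there is one more tool, called after "Call:" as name([rows], argument=value, ...), one row to a line, values as JSON. carry_out: Moves the arm, as the interface text tells. Its arguments: {"type":"object","properties":{"series":{"type":"array","items":{"type":"array","items":{"type":"number","minimum":-1,"maximum":1}}},"fingers":{"type":"number"}},"required":["series"]}

```bash
mkdir -p pics; cat > h.py <<'E'
import numpy as np, cv2
from cell import env
def ray(cam,u,v):
    c=env.calibration(cam);K=np.array(c["K"]);T=np.array(c["pose"])
    return T[:3,3],T[:3,:3]@np.linalg.inv(K)@np.array([u,v,1.])
def atz(cam,u,v,z):
    o,d=ray(cam,u,v);return o+d*(z-o[2])/d[2]
def proj(cam,p):
    c=env.calibration(cam);K=np.array(c["K"]);T=np.linalg.inv(np.array(c["pose"]))
    q=K@(T[:3,:3]@np.array(p,float)+T[:3,3]);return q[:2]/q[2]
def snap(cam,name):
    im=np.array(env.read_camera(cam));cv2.imwrite(f"pics/{name}.png",im[:,:,::-1]);return im
E
python3 - <<'E'
from h import *
a=snap("top","top0");b=snap("scene","scene0")
cv2.imwrite("pics/t_s.png",cv2.resize(np.vstack([a,b])[:,:,::-1],None,fx=.75,fy=.75,interpolation=cv2.INTER_AREA))
for cam in("top","scene"):
    c=env.calibration(cam);print(cam,np.round(np.array(c["pose"])[:3],2).tolist(),c["K"][0][0])
    for l in("gauge","foot","stand","blank","plug_broad","plug_narrow","mallet","plane","glue"):
        print(l,[(round(d["conf"],2),round(d["position"][1]*640),round(d["position"][0]*400)) for d in env.look_for(cam,l)])
E
```

```text
top [[-0.02, -0.99, 0.11, 359.5], [-1.0, 0.02, -0.01, 17.47], [0.01, -0.11, -0.99, 1796.22]] 517.908518459695
gauge [(0.94, 401, 142), (0.92, 394, 206), (0.63, 422, 254)]
foot []
stand [(0.82, 388, 200), (0.8, 433, 194), (0.68, 353, 230)]
blank [(0.95, 246, 212)]
plug_broad [(0.6, 246, 212)]
plug_narrow [(0.61, 246, 211)]
mallet [(0.97, 167, 196)]
plane [(0.67, 476, 194)]
glue [(0.7, 295, 136)]
scene [[0.04, 0.73, -0.69, 1526.94], [1.0, -0.01, 0.04, -58.3], [0.02, -0.69, -0.73, 1098.93]] 413.346258578486
gauge [(0.89, 233, 268), (0.57, 253, 201), (0.55, 234, 170)]
foot []
stand [(0.92, 255, 215), (0.76, 209, 220)]
blank [(0.55, 394, 211)]
plug_broad [(0.61, 393, 206)]
plug_narrow [(0.84, 389, 209)]
mallet [(0.61, 473, 219)]
plane [(0.74, 166, 219)]
glue [(0.74, 392, 210), (0.73, 358, 261)]
```

View pics/t_s.png

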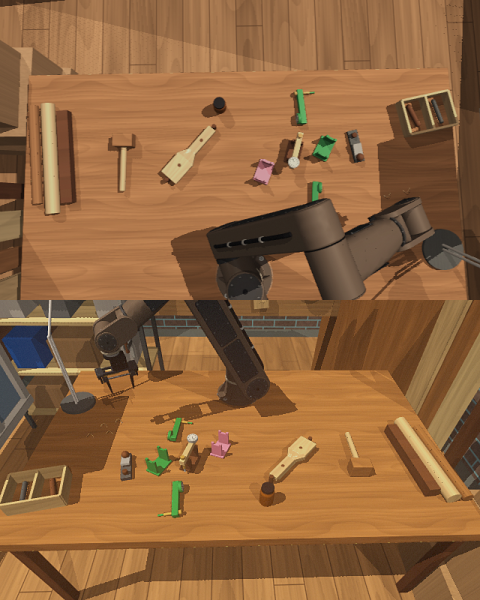

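The top view (shown at 0.75 scale) shows these candidates, in full-resolution pixels:
- **Gauge:** pale bar with a steel dial on a dark stand at about (394,200). Green look-alikes are at (401,142) and (422,254).
- **Stand look-alikes:** pink at (352,230), green at (433,197).

I choose the pale one at (394,200) and will check it, along with the blank, in a crop.

```bash
python3 - <<'E'
from h import *
a=cv2.imread("pics/top0.png");b=cv2.imread("pics/scene0.png")
r=lambda im,x,y,w,h,f:cv2.resize(im[y:y+h,x:x+w],None,fx=f,fy=f,interpolation=cv2.INTER_CUBIC)
A=r(a,360,165,66,75,6);B=r(a,205,155,90,100,4)
C=r(b,220,165,66,75,6);D=r(b,345,170,90,75,4)
c=np.zeros((600,756+0,3),np.uint8)
def put(i,x,y):
    i=i[:600-y,:756-x];c[y:y+i.shape[0],x:x+i.shape[1]]=i
A=cv2.resize(A,(264,300));C=cv2.resize(C,(264,300))
put(r(a,360,165,66,50,6)[:300],0,0);put(r(b,225,165,66,50,6),0,300)
put(r(a,207,160,90,90,3.33),396,0);put(r(b,350,175,90,75,4),396,300)
cv2.imwrite("pics/crop.png",c)
E
```

```text
(no output)
```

View pics/crop.png

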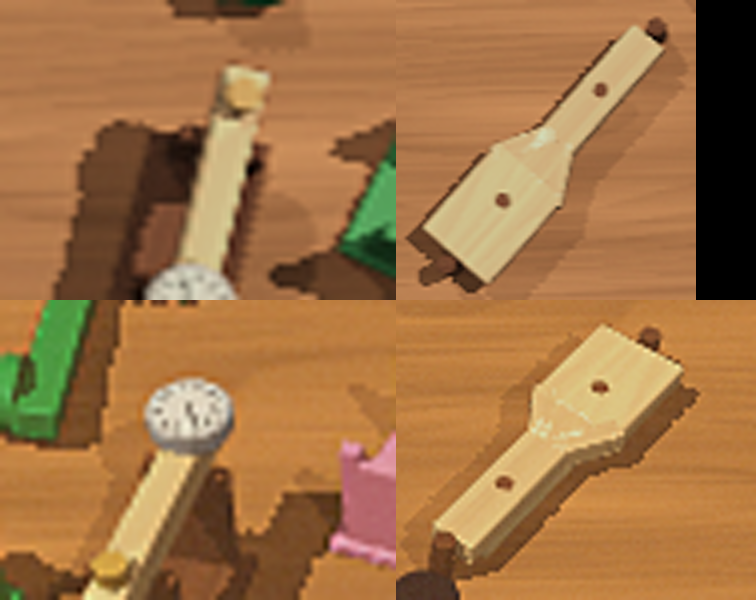

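The crop confirms the choice: a pale bar with a brass cap at top (400,180) and a white dial at (392,215). The plugs are at top (239,220) for the broad end and (268,187) for the narrow end. Next I turn these into positions and cross-check them with both cameras.

```bash
cat >> h.py <<'E'
def blob(im,u,v,r,f):
    u0,v0=int(u)-r,int(v)-r;m=f(im[v0:v0+2*r+1,u0:u0+2*r+1].astype(int)).astype(np.uint8)
    n,l,s,c=cv2.connectedComponentsWithStats(m);k=min(range(1,n),key=lambda i:np.hypot(*(c[i]-r))-s[i,4]*.05)
    return c[k]+[u0,v0],s[k,4]
E
python3 - <<'E'
from h import *
T=cv2.imread("pics/top0.png")[:,:,::-1];S=cv2.imread("pics/scene0.png")[:,:,::-1]
dark=lambda p:p.sum(2)<390
white=lambda p:(p.min(2)>110)&(p.max(2)-p.min(2)<35)
brass=lambda p:(p[:,:,0]>150)&(p[:,:,0]-p[:,:,2]>85)
for n,t,s,r,f,z in(("broad",(238.8,220.1),(401,197),5,dark,45),("narrow",(268.3,187),(377,221),5,dark,45),("dial",(391.5,214),(256.5,184),12,white,117),("cap",(400.3,180.5),(243.5,209.2),6,brass,115)):
    for cam,im,p in(("top",T,t),("scene",S,s)):
        try:c,a=blob(im,*p,r,f)
        except Exception as e: print(n,cam,e);continue
        print(n,cam,c.round(1),a,atz(cam,*c,z).round(1),"hand",atz(cam,*p,z).round(1))
print(env.state()["eef_pos"],env.state()["tcp_rot"],env.state()["t"])
for l,p in(("mallet",(167,196)),("plane",(476,194)),("glue",(295,136)),("g1",(401,142)),("g2",(422,254)),("gs",(433,194)),("ps",(353,230))):print(l,atz("top",*p,50).round(0))
E
```

```text
broad top [238.5 219.7] 14 [501.1 282.2  45. ] hand [499.8 281.2  45. ]
broad scene [400.5 196.2] 10 [503.1 283.7  45. ] hand [507.1 284.8  45. ]
narrow top [268.1 186.5] 15 [612.4 180.9  45. ] hand [610.8 180.3  45. ]
narrow scene [376.6 220.4] 11 [615.9 183.2  45. ] hand [618.8 184.   45. ]
dial top [391.3 215.9] 170 [ 497.5 -225.5  117. ] hand [ 503.5 -226.5  117. ]
dial scene [255.8 183.2] 96 [ 503.6 -225.4  117. ] hand [ 507.6 -222.7  117. ]
cap top [400.9 179.1] 106 [ 618.  -261.9  115. ] hand [ 613.5 -259.7  115. ]
cap scene [242.4 207.6] 114 [ 614.7 -260.4  115. ] hand [ 621.6 -256.2  115. ]
[ 270.07432933 -563.67340496  214.67950612] [3.14146086e+00 9.76871113e-06 4.46802950e-01] 1.0
mallet [586. 523.  50.]
plane [ 572. -527.   50.]
glue [785.  86.  50.]
g1 [ 757. -278.   50.]
g2 [ 372. -334.   50.]
gs [ 575. -380.   50.]
ps [ 458. -104.   50.]
```

Both cameras agree. Plugs come out at about (502,283) and (614,182), 150.5 mm apart (150 expected). The dial-to-cap distance is 121 mm (122 expected), the gauge yaw is about -17°, and its centre is about (553.5,-242). I'll grip at about (561,-244) and start moving.

Call:
carry_out([
  [0.58,0.64,0,-0.71],
  [0.58,0.64,0,-0.71],
  [0.58,0.64,0,-0.71],
  [0.58,0.64,0,-0.71],
  [0.58,0.64,0,-0.71],
], fingers=-1)

```text
t: 1.5
eef_pos: [416.0, -402.3, 214.8]
tcp_rot: [3.141, -0.0, 0.072]
ft_force: [1.2, -0.9, 0.7]
opening: 1.001
grip_force: 0.0
```

Call:
carry_out([
  [0.58,0.64,0,-0.71],
  [0.58,0.64,0,-0.71],
  [0.58,0.64,0,-0.71],
  [0.58,0.64,0,-0.71],
  [0.58,0.64,0,-0.71],
])

```text
t: 2.0
eef_pos: [561.2, -242.2, 214.8]
tcp_rot: [3.141, -0.0, -0.3]
ft_force: [-0.2, 0.1, -0.1]
opening: 0.999
grip_force: 0.0
```

Call:
carry_out([
  [0,0,-0.3,0],
  [0,0,-0.3,0],
  [0,0,-0.2,0],
  [0,0,0,0],
  [0,0,0,0],
])

```text
t: 2.5
eef_pos: [560.1, -244.0, 175.0]
tcp_rot: [3.141, -0.0, -0.297]
ft_force: [-0.7, 0.9, 0.1]
opening: 1.0
grip_force: 0.0
```

```bash
python3 - <<'E'
from h import *
s=env.state();print(s["t"],s["eef_pos"].round(1) if hasattr(s["eef_pos"],"round") else s["eef_pos"],s["tcp_rot"],s["joints"])
a=snap("top","top1");b=snap("scene","scene1")
r=lambda im,x,y,w,h,f:cv2.resize(im[y:y+h,x:x+w],None,fx=f,fy=f,interpolation=cv2.INTER_CUBIC)
c=np.hstack([r(a,345,150,100,100,4),r(b,205,150,100,100,4)]);cv2.imwrite("pics/c1.png",c[:,:,::-1])
E
```

```text
2.5 [ 560.1 -244.   175. ] [ 3.14145142e+00 -2.01670432e-04 -2.97177645e-01] [-5.18929164e-01  5.11677322e-01  1.63973371e+00 -1.11748716e-04
  9.89953828e-01  1.34910613e+00]
```

View pics/c1.png

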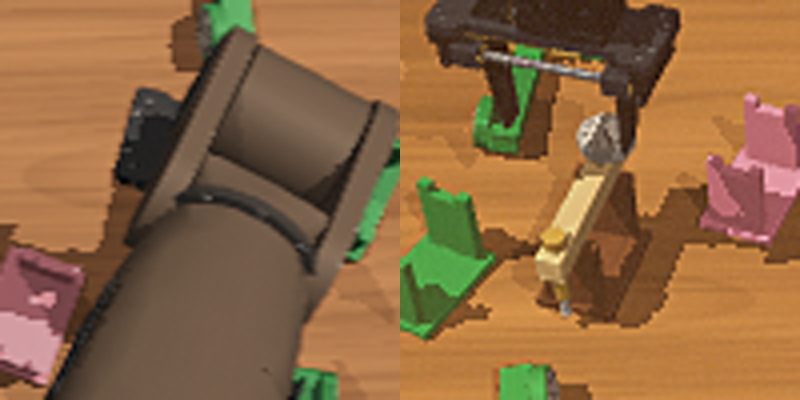

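The top view is blocked by the arm. In the scene crop the fingers sit above the bar with their tips around (246,182) in full pixels. I'll check that against the projected TCP and the clearance at grasp height.

```bash
python3 - <<'E'
from h import *
y=-.297;d=np.array([np.sin(y),-np.cos(y),0])
for s in(-47,0,47):print(proj("scene",np.array([560,-244,175])+s*d).round(1))
print(proj("scene",[560,-244,103]).round(1))
E
```

```text
[260.8 185.2]
[247.  182.4]
[233.3 179.6]
[249.3 198. ]
```

```bash
python3 - <<'E'
from h import *
y=-.297;e=np.array([np.cos(y),np.sin(y)]);n=np.array([-e[1],e[0]]);c=np.array([553.5,-241.8])
out=[]
for cam,f,(x,yy) in(("scene","scene0",(215,155)),("top","top0",(360,160))):
    im=cv2.resize(cv2.imread(f"pics/{f}.png")[yy:yy+66,x:x+66],None,fx=6,fy=6,interpolation=cv2.INTER_NEAREST)
    P=lambda a,b,z:tuple(int(v) for v in((proj(cam,[*(c+a*e+b*n),z])-[x-.5,yy-.5])*6))
    q=[P(-83,-12,103),P(83,-12,103),P(83,12,103),P(-83,12,103)]
    cv2.polylines(im,[np.array(q)],True,(0,0,255),1)
    for a,r,z in((-56,25,117),(66,10,115)):
        cv2.polylines(im,[np.array([P(a+r*np.cos(t),r*np.sin(t),z) for t in np.linspace(0,6.28,30)])],True,(255,0,0),1)
    out.append(im)
cv2.imwrite("pics/ov.png",np.hstack(out))
E
```

```text
(no output)
```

View pics/ov.png

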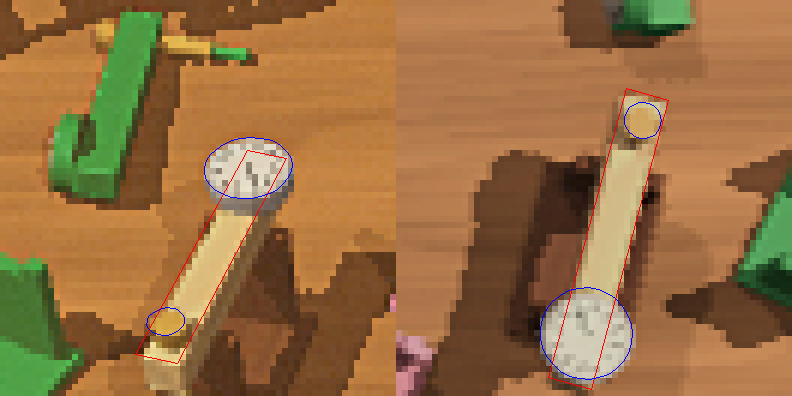

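The prediction fits the top view well. The scene view suggests about +2 mm in x and y, so I make that small correction and descend to TCP z of about 70.

Call:
carry_out([
  [0.04,0.04,-0.5,0],
  [0,0,-0.5,0],
  [0,0,-0.5,0],
  [0,0,-0.4,0],
  [0,0,-0.2,0],
])

```text
t: 3.1
eef_pos: [561.7, -241.7, 68.6]
tcp_rot: [-3.141, 0.001, -0.297]
ft_force: [0.5, 0.2, 0.2]
opening: 1.001
grip_force: 0.0
```

Call:
carry_out([
  [0,0,0,0],
  [0,0,0,0],
  [0,0,0,0],
  [0,0,0,0],
  [0,0,0,0],
], fingers=1)

```text
t: 3.6
eef_pos: [562.3, -241.8, 70.3]
tcp_rot: [3.141, -0.001, -0.297]
ft_force: [-0.8, 0.4, -0.2]
opening: 0.638
grip_force: 0.0
```

Call:
carry_out([
  [0,0,0,0],
  [0,0,0,0],
  [0,0,0,0],
  [0,0,0,0],
  [0,0,0,0],
])

```text
t: 4.1
eef_pos: [562.0, -241.8, 69.6]
tcp_rot: [3.141, 0.0, -0.297]
ft_force: [-0.6, -1.1, 1.0]
opening: 0.248
grip_force: 29.9
```

Gripped at about 23.6 mm. Lift.

Call:
carry_out([
  [0,0,0.1,0],
  [0,0,0.2,0],
  [0,0,0.4,0],
  [0,0,0.5,0],
  [0,0,0.5,0],
])

```text
t: 4.6
eef_pos: [561.9, -241.4, 156.1]
tcp_rot: [-3.141, 0.0, -0.297]
ft_force: [0.7, 0.1, -3.1]
opening: 0.252
grip_force: 29.9
```

Call:
carry_out([
  [0,0,0.3,0],
  [0,0,0,0],
  [0,0,0,0],
  [0,0,0,0],
  [0,0,0,0],
])

```text
t: 5.1
eef_pos: [561.7, -241.5, 168.7]
tcp_rot: [-3.141, 0.002, -0.297]
ft_force: [0.0, -0.5, -2.8]
opening: 0.247
grip_force: 29.9
```

```bash
python3 - <<'E'
from h import *
s=env.state();print(s["t"],np.round(s["eef_pos"],1),s["joints"],s["ft_force"],s["moment"])
b=snap("scene","scene2")
x,y=200,130
im=cv2.resize(b[y:y+90,x:x+100,::-1],None,fx=6,fy=6,interpolation=cv2.INTER_CUBIC)
cv2.imwrite("pics/c2.png",im)
E
```

```text
5.1 [ 561.7 -241.5  168.7] [-5.13945932e-01  5.19987410e-01  1.64370780e+00 -4.22187571e-05
  9.79595761e-01  1.35369102e+00] [ 0.03687898 -0.5363103  -2.78948969] [ 0.03306951 -0.02808634  0.00397602]
```

View pics/c2.png

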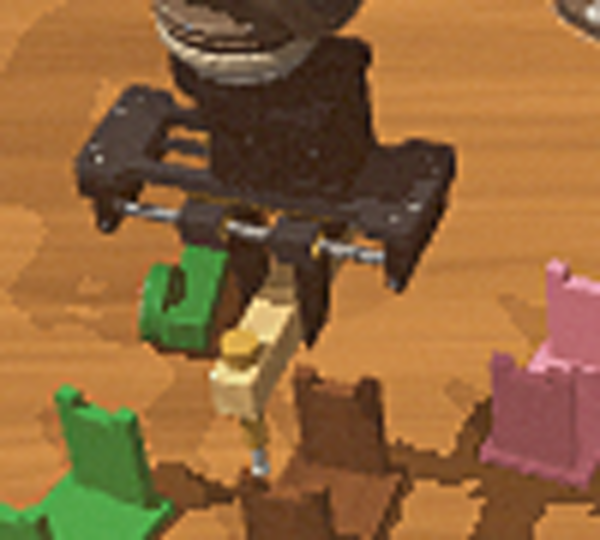

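```bash
python3 - <<'E'
from h import *
im=cv2.imread("pics/scene2.png")[:,:,::-1]
brass=lambda p:(p[:,:,0]>150)&(p[:,:,0]-p[:,:,2]>85)
c,a=blob(im,240,187,5,brass);print(c,a,atz("scene",240,187.3,213).round(1),atz("scene",*c,213).round(1))
print("foot bottom",atz("scene",243.2,208.7,114).round(1))
y=-.297;e=np.array([np.cos(y),np.sin(y)])
for g in(6,8,10):
  f=np.array([561.7,-241.5])+(66-g)*e;print(g,f.round(1),proj("scene",[*f,114]).round(1),proj("scene",[*f,213]).round(1))
E
```

```text
[240.56716418 186.68656716] 67 [ 621.  -255.6  213. ] [ 618.4 -254.1  213. ]
foot bottom [ 618.4 -257.6  114. ]
6 [ 619.1 -259.1] [242.7 208.9] [238.9 186.9]
8 [ 617.2 -258.5] [243.  208.4] [239.2 186.4]
10 [ 615.2 -257.9] [243.2 208. ] [239.4 186. ]
```

The gauge is held level, with the foot at about TCP + (56.3, -16.5). Next I carry it to above the broad plug, TCP target (445.7, 299.5).

Call:
carry_out([
  [-0.04,0.2,0,0],
  [-0.09,0.4,0,0],
  [-0.13,0.6,0,0],
  [-0.13,0.6,0,0],
  [-0.13,0.6,0,0],
])

```text
t: 5.65
eef_pos: [535.0, -119.1, 169.6]
tcp_rot: [-3.141, 0.0, -0.296]
ft_force: [1.2, 0.1, -2.0]
opening: 0.251
grip_force: 29.9
```

Call:
carry_out([
  [-0.13,0.6,0,0],
  [-0.13,0.6,0,0],
  [-0.13,0.6,0,0],
  [-0.13,0.6,0,0],
  [-0.13,0.6,0,0],
])

```text
t: 6.15
eef_pos: [502.1, 30.7, 169.8]
tcp_rot: [-3.142, 0.0, -0.296]
ft_force: [-0.3, -0.1, -3.2]
opening: 0.254
grip_force: 29.9
```

Call:
carry_out([
  [-0.13,0.6,0,0],
  [-0.13,0.6,0,0],
  [-0.13,0.6,0,0],
  [-0.13,0.6,0,0],
  [-0.13,0.6,0,0],
])

```text
t: 6.65
eef_pos: [469.3, 180.4, 169.8]
tcp_rot: [3.142, 0.0, -0.296]
ft_force: [0.6, -0.6, -2.8]
opening: 0.252
grip_force: 29.9
```

Call:
carry_out([
  [-0.13,0.6,0,0],
  [-0.13,0.6,0,0],
  [-0.13,0.6,0,0],
  [-0.09,0.4,0,0],
  [-0.05,0.22,0,0],
])

```text
t: 7.15
eef_pos: [442.7, 301.3, 169.7]
tcp_rot: [3.141, 0.0, -0.295]
ft_force: [-0.3, -0.6, -3.0]
opening: 0.249
grip_force: 29.9
```

Call:
carry_out([
  [0,0,-0.4,0],
  [0,0,-0.4,0],
  [0,0,-0.2,0],
  [0,0,0,0],
  [0,0,0,0],
])

```text
t: 7.65
eef_pos: [444.7, 299.3, 120.1]
tcp_rot: [-3.141, -0.0, -0.297]
ft_force: [-0.5, 0.3, -2.1]
opening: 0.253
grip_force: 29.9
```

```bash
python3 - <<'E'
from h import *
s=env.state();print(s["t"],np.round(s["eef_pos"],1),np.round(s["joints"],2),s["ft_force"],s["tcp_rot"])
b=snap("scene","scene3");a=snap("top","top3")
x,y=350,130
im=cv2.resize(b[y:y+100,x:x+100,::-1],None,fx=6,fy=6,interpolation=cv2.INTER_CUBIC)
im2=cv2.resize(a[180:260,200:233+17,::-1],None,fx=4,fy=6,interpolation=cv2.INTER_CUBIC)
c=np.zeros((600,800,3),np.uint8);c[:,:600]=im;c[:480,600:]=im2;cv2.imwrite("pics/c3.png",c)
p=s["eef_pos"]+np.array([56.3,-16.5,-55.]);print(p,proj("scene",p),proj("scene",[502,283,45]))
E
```

```text
7.65 [444.7 299.3 120.1] [ 0.47  0.49  1.88 -0.    0.78  2.34] [-0.53761888  0.29650883 -2.08236188] [-3.14148513e+00 -1.93705414e-04 -2.96965411e-01]
[500.95577114 282.83815212  65.13892789] [401.06596465 191.8180989 ] [400.25758002 195.99039421]
```

View pics/c3.png

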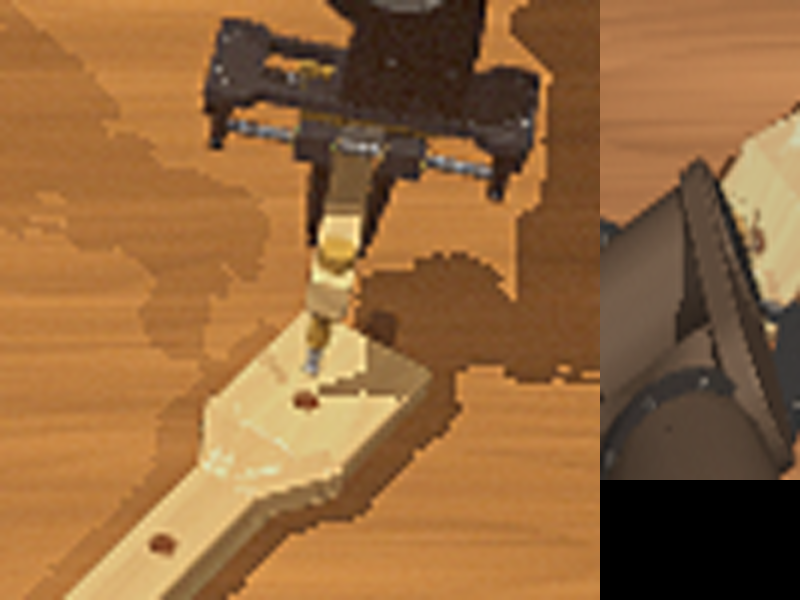

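Foot tip at scene (401.3,192) and plug at (400.5,196.2), so the alignment is within about 1 mm. I'll lower it to touch and then about 6 mm more, watching the force (about -2.8 N hanging, about 0 N when pressed 6 mm).

Call:
carry_out([
  [0.02,0,-0.1,0],
  [0,0,-0.1,0],
  [0,0,-0.1,0],
  [0,0,-0.1,0],
  [0,0,-0.04,0],
])

```text
t: 8.25
eef_pos: [445.5, 299.3, 97.0]
tcp_rot: [3.141, 0.0, -0.297]
ft_force: [-0.8, -0.6, -1.3]
opening: 0.249
grip_force: 29.9
```

Call:
carry_out([
  [0,0,-0.04,0],
  [0,0,-0.04,0],
  [0,0,0,0],
  [0,0,0,0],
  [0,0,0,0],
])

```text
t: 8.75
eef_pos: [445.5, 299.4, 93.8]
tcp_rot: [3.142, -0.0, -0.297]
ft_force: [-0.5, -1.1, 0.1]
opening: 0.252
grip_force: 29.9
```

```bash
python3 - <<'E'
from h import *
fs=[]
for i in range(8):
    env.read_camera("scene");s=env.state();fs.append([*s["ft_force"],*s["moment"],s["eef_pos"][2]])
print(np.mean(fs,0).round(3),s["eef_pos"],s["t"])
b=snap("scene","scene4")
x,y=375,155
cv2.imwrite("pics/c4.png",cv2.resize(b[y:y+50,x:x+50,::-1],None,fx=10,fy=10,interpolation=cv2.INTER_CUBIC))
E
```

```text
[-1.0710e+00 -1.0600e-01 -3.9300e-01 -2.4000e-02  1.5600e-01 -4.9000e-02
  9.3742e+01] [445.56029181 299.34609284  93.69381138] 9.15
```

View pics/c4.png

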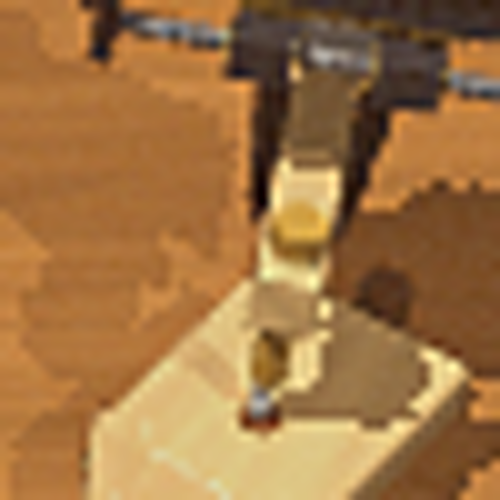

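The foot is on the broad plug, with the dark rim visible on both sides at scene (400.8,196). The press is about 2.4 N, which is about 5 mm. I'll hold a little longer, lift 40 mm and go to the narrow plug by (+111.5, -100.7).

Call:
carry_out([
  [0,0,0,0],
  [0,0,0,0],
  [0,0,0,0],
  [0,0,0,0],
  [0,0,0.1,0],
])

```text
t: 9.7
eef_pos: [445.5, 299.3, 98.4]
tcp_rot: [3.141, 0.0, -0.297]
ft_force: [-0.2, -0.8, -2.2]
opening: 0.248
grip_force: 29.9
```

Call:
carry_out([
  [0,0,0.2,0],
  [0,0,0.3,0],
  [0,0,0.2,0],
  [0.11,-0.1,0,0],
  [0.22,-0.2,0,0],
])

```text
t: 10.2
eef_pos: [462.2, 284.2, 133.8]
tcp_rot: [-3.141, -0.0, -0.295]
ft_force: [-0.6, 0.5, -3.0]
opening: 0.251
grip_force: 29.9
```

Call:
carry_out([
  [0.3,-0.27,0,0],
  [0.3,-0.27,0,0],
  [0.3,-0.27,0,0],
  [0.3,-0.27,0,0],
  [0.3,-0.27,0,0],
])

```text
t: 10.7
eef_pos: [538.1, 215.1, 132.8]
tcp_rot: [3.141, 0.001, -0.297]
ft_force: [0.3, 0.6, -2.6]
opening: 0.249
grip_force: 29.9
```

Call:
carry_out([
  [0.2,-0.18,0,0],
  [0.13,-0.12,0,0],
  [0.07,-0.06,0,0],
  [0,0,-0.2,0],
  [0,0,-0.2,0],
])

```text
t: 11.2
eef_pos: [556.6, 199.1, 112.9]
tcp_rot: [3.141, 0.0, -0.296]
ft_force: [-0.7, 0.1, -3.1]
opening: 0.252
grip_force: 29.9
```

Call:
carry_out([
  [0,0,0,0],
  [0,0,0,0],
  [0,0,0,0],
  [0,0,0,0],
  [0,0,0,0],
])

```text
t: 11.7
eef_pos: [557.2, 198.9, 114.0]
tcp_rot: [-3.141, -0.0, -0.297]
ft_force: [0.3, 0.1, -2.8]
opening: 0.251
grip_force: 29.9
```

```bash
python3 - <<'E'
from h import *
s=env.state();print(s["t"],np.round(s["eef_pos"],1),np.round(s["joints"],2),s["ft_force"],s["tcp_rot"])
b=snap("scene","scene5")
x,y=350,175
cv2.imwrite("pics/c5.png",cv2.resize(b[y:y+60,x:x+60,::-1],None,fx=10,fy=10,interpolation=cv2.INTER_CUBIC))
p=s["eef_pos"]+np.array([57.5,-16,-55.]);print(p,proj("scene",p),proj("scene",[614.5,182.5,45]))
E
```

```text
11.7 [557.2 198.9 114. ] [ 0.23  0.56  1.75 -0.    0.83  2.1 ] [ 0.2851799   0.1074964  -2.83223626] [-3.14140532e+00 -4.51016621e-04 -2.96604883e-01]
[614.6517236  182.94952834  58.95299078] [377.0094335  217.35761166] [376.38464766 220.04863787]
```

View pics/c5.png

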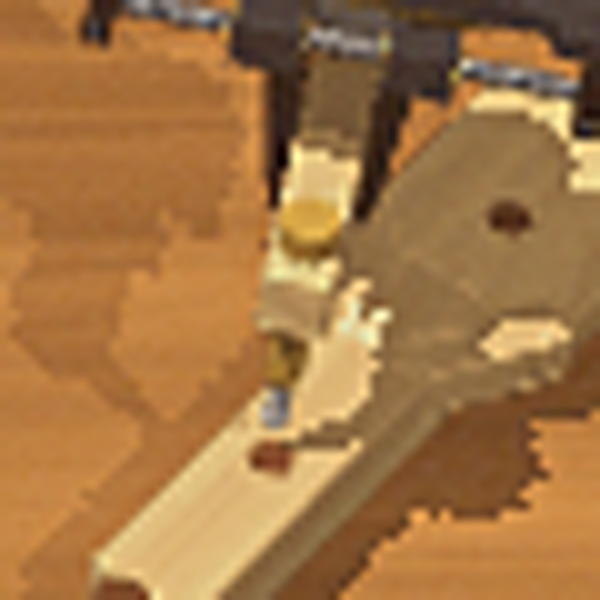

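The foot tip at (377,217.1) is directly above the narrow plug at (376.5,220.3), which matches the projection. I'll lower it 20 mm.

Call:
carry_out([
  [0,0,-0.1,0],
  [0,0,-0.1,0],
  [0,0,-0.1,0],
  [0,0,-0.06,0],
  [0,0,-0.05,0],
])

```text
t: 12.25
eef_pos: [557.0, 198.8, 92.8]
tcp_rot: [3.141, 0.0, -0.297]
ft_force: [-1.7, -0.2, 0.2]
opening: 0.25
grip_force: 29.9
```

Call:
carry_out([
  [0,0,0,0],
  [0,0,0,0],
  [0,0,0,0],
  [0,0,0,0],
  [0,0,0,0],
])

```text
t: 12.75
eef_pos: [557.0, 198.8, 93.3]
tcp_rot: [3.142, -0.0, -0.297]
ft_force: [-1.0, 0.3, 0.4]
opening: 0.252
grip_force: 29.9
```

```bash
python3 - <<'E'
from h import *
fs=[]
for i in range(10):
    b=env.read_camera("scene");s=env.state();fs.append([*s["ft_force"],s["eef_pos"][2]])
print(np.mean(fs,0).round(3),s["eef_pos"],s["t"])
b=np.array(b)
cv2.imwrite("pics/c6.png",cv2.resize(b[185:235,350:400,::-1],None,fx=10,fy=10,interpolation=cv2.INTER_CUBIC))
E
```

```text
[-1.3880e+00  9.1000e-02 -1.5000e-01  9.3185e+01] [557.0506999  198.85148916  93.14159917] 13.25
```

View pics/c6.png

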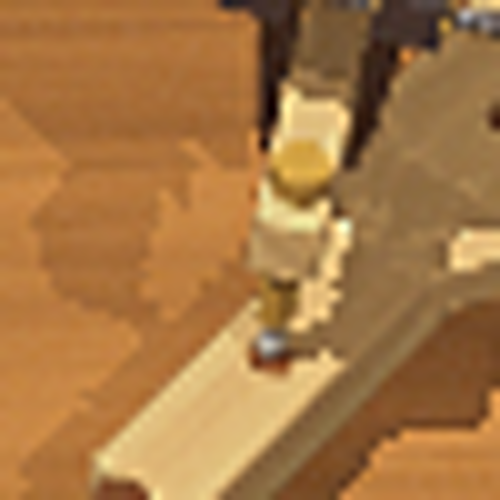

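The foot rests on the narrow plug at about (376.8,220), pressed with about 2.7 N and held for over 1 s. I lift to TCP z of about 205, which puts the foot at about 150 mm.

Call:
carry_out([
  [0,0,0.1,0],
  [0,0,0.2,0],
  [0,0,0.4,0],
  [0,0,0.5,0],
  [0,0,0.5,0],
])

```text
t: 13.75
eef_pos: [557.0, 198.8, 179.6]
tcp_rot: [3.141, -0.0, -0.297]
ft_force: [0.2, 0.7, -2.5]
opening: 0.255
grip_force: 29.9
```

Call:
carry_out([
  [0,0,0.3,0],
  [0,0,0.15,0],
  [0,0,0.09,0],
  [0,0,0,0],
  [0,0,0,0],
])

```text
t: 14.25
eef_pos: [556.8, 198.7, 204.4]
tcp_rot: [3.141, 0.001, -0.297]
ft_force: [1.0, 0.1, -3.2]
opening: 0.248
grip_force: 29.9
```

Call:
carry_out([
  [0,0,0,0],
  [0,0,0,0],
  [0,0,0,0],
  [0,0,0,0],
  [0,0,0,0],
])

```text
t: 14.75
eef_pos: [557.1, 198.9, 205.1]
tcp_rot: [3.141, 0.0, -0.297]
ft_force: [-0.4, 0.5, -2.7]
opening: 0.251
grip_force: 29.9
```

```bash
python3 - <<'E'
from h import *
b=snap("scene","scene7");s=env.state();print(s["eef_pos"],s["ft_force"],s["t"])
cv2.imwrite("pics/c7.png",cv2.resize(b[140:230,340:430,::-1],None,fx=6,fy=6,interpolation=cv2.INTER_CUBIC))
p=s["eef_pos"]+np.array([57,-16,-55.]);print((proj("scene",p)-[339.5,139.5])*6)
E
```

```text
[557.07405555 198.8286091  205.14043055] [-0.06726946  0.1791674  -2.89946688] 14.8
[244.89646834 353.44143829]
```

View pics/c7.png

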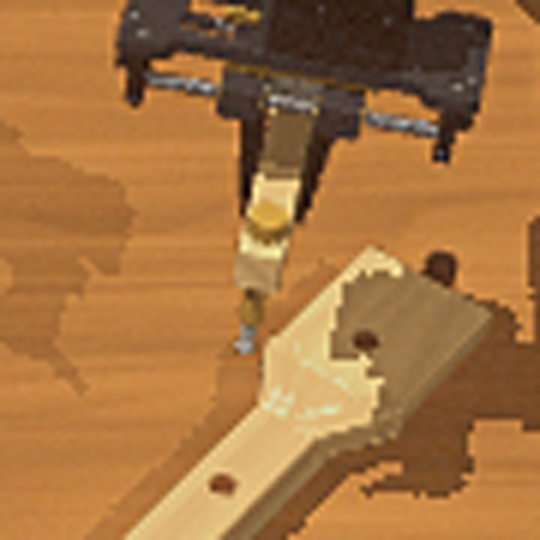

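The foot tip at crop (244,352) matches the predicted (245,353), so the gauge is level with its foot at about 150 mm and the plunger out. I'm handing it in.

```bash
python3 -c "
from cell import env
print(env.job_done())"
```

```text
the job is handed in; nothing more can be done
None
```

The gauge was pressed about 5–6 mm (judged from the force reading) on the broad plug and then the narrow plug, for over a second each, and the job was handed in at about 15 s with the gauge held level and its foot about 150 mm above the bench; no verdict came back.

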